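# Slide the tasting board out over the customer's edge

## Robot

A 6-joint arm with a two-finger parallel gripper is mounted at the origin on the work surface. World frame = base frame: x ahead of the robot, y to its left, z up, the work surface at z = 0. Lengths are in m, angles in rad, forces in N, time in s.
With the tool pointing down it reaches from about 0.3 to 0.95 m from the base axis. Payload 3.1 kg.
Tool frame: the origin (TCP) lies at the very end of the fingers, on their centre line; the grasp point (between the pads) lies 19 mm behind it (manip.pinch_z is the z of the grasp point in the tool frame, in m); z points along the fingers, y is the direction in which the jaws open and shut (so a half turn about z gives the same grasp; the last joint's range is limited). The gripper opens to 85 mm and grips with 20 to 120 N. Pads are 22 mm wide; open, the fingers measure 114 mm over their backs; the gripper's body (76 mm by 85 mm) begins 54 mm behind the grasp point. The pads swing forward as they close: fully open they stand 13 mm farther back than shut.
Start: joints at [-1.408, 0.308, 1.634, -0, 1.2, -0.07], TCP at [0.144, -0.608, 0.231] pointing down, gripper open.
Joint ranges: [-3.06, 3.06], [-0.79, 1.96], [0.05, 2.63], [-1.19, 4.34], [0.05, 2.64], [-2.94, 2.94]. Speed limits (rad/s): [2.79, 2.79, 3.14, 3.14, 3.14, 3.14].

## Interface

Orientations are given as a 3x3 rotation matrix whose columns are the frame's x, y, z axes.
In Python, from cell import manip gives the robot as it stands.
- The arm moves only by the shell command python3 -m handwheel 'ROWS' [FORCE]. ROWS is JSON, a list that holds one entry, the list of rows, each a list of 7 numbers: the closure in counts, from 0 (fully open) to 255 (shut), then the shift along the tool's x, y, z in mm, then the turn, a rotation vector about the tool's x, y, z in rad. A call has 1 to 10 rows; each row is the pose to reach, as a shift and turn from the pose commanded when the call began, along the tool's axes at that moment; what a row does not reach only later rows make up. A row lasts 1/8 s, in which the tool goes at most 62.5 mm and 10.7 degrees, less where a joint would pass 70% of its speed; a pose out of reach is approached as far as the arm can. A call with a gripper value outside its range is refused whole. The fingers move at their own pace and stop on an object; FORCE is the grip in N (left out, the last holds). Time passes only in rows, so rows that repeat a pose let the fingers close. It gives the time, the measured TCP pose, the force and the opening at its end, in the units of the state.
- manip.sense(): the state, without advancing time (a new reading comes with each control period).
- manip.read_camera(name): name is "scene" or "side" or "wrist"; returns (picture, depth): 384x512x3 uint8, blue, green, red; 384x512 float32, m along the optical axis (not along the pixel's ray), 0 where there is no reading.
- manip.camera_model(name): a dict with "intrinsics" (3x3 intrinsics, pixels), "rvec" (rotation vector, rad) and "tvec" (3), from world to camera coordinates, as OpenCV has them; the wrist camera has in their place "tool_from_camera" (4x4, takes a point from camera to tool coordinates, whose origin is the TCP and whose axes are the flange's). Camera axes: x right, y down, z forward; pixel columns grow to the right and rows downward; lengths in m; the calibration is good to about 2 mm. A picture is of the moment at which its call begins: read the wrist's pose just before it. camera_model takes no time and is no camera call.
- manip.sign_off(): hands the job in, once; it reports no verdict.
The state is a dict: "time": time; "joints": joint angles; "joint_velocities": joint speeds; "joint_efforts": joint torques, N m; "eef_pos": TCP position; "tcp_rot": TCP orientation; "contact_force": force on the tool from outside, world axes, zero at the start; "moment": the same for the moment, N m; "opening": opening from 0.0 (shut) to 1.0 (fully open).
Only numpy, scipy, OpenCV 4.12 (cv2) and the standard library are available. Lean on these libraries where they do the work, as an engineer would, in place of code of your own. Each camera call takes 0.05 s, during which the arm holds its last target. There are 200 camera calls.

## Task

A wooden serving board with a small tasting jar on it lies on the white display step of the cheese counter: with the fingertips, push it across the step, away from the robot, until its front edge overhangs the step's far edge by 4 cm and is square to it, so that a customer can reach under it. Only slide the board, never lift or tip it, and do not touch the little jar, which rides along standing. Leave the honey jar and the tin at the ends of the step where they are.

Things in the scene. Friction and masses are not known exactly. Their poses are not given: they have to be found in the camera images.
- step: White display step fixed to the counter: a plain flat-topped box 340 deep (own x) x 640 wide (own y) x 50 mm high. Origin at the centre of its underside, on the counter at height 0; own +x points away from the robot, to the customers' side. Its position and turn (up to about 15 degrees) differ from run to run.
- step_edge (a point): Middle of the step's far (customer-side) top edge: own (+170, 0, +50) mm from the step's origin.
- board: Flat loose rectangular wooden serving board, 160 (own x) x 200 (own y) x 12 mm thick, about 0.35 kg (varies), lying flat on the step. Origin at the centre of its underside; +x towards the customers' side. It starts wholly on the step, the middle of its front edge 55 to 105 mm short of the step's far edge, turned up to 17 degrees against the step, with at least 40 mm of bare step behind it. It slides under a push of a few newtons, staying where it is left.
- board_front (a point): Middle of the board's front (customer-side) top edge: own (+80, 0, +12) mm from the board's origin.
- tasting_jar: Small amber jar with a brass lid, 50 mm diameter x 45 mm high, 0.12 kg, standing loose on the board some 20 mm ahead of its centre and up to 40 mm to either side. Origin at the centre of its underside. It rides along and is not to be touched.
- honey_jar: Amber jar with a brass lid, 68 mm diameter x 100 mm high, loose, standing near one end of the step (either end). Origin at the centre of its underside. Leave alone.
- cheese_tin: Round steel tin, 72 mm diameter x 45 mm high, loose, standing near the other end of the step. Origin at the centre of its underside. Leave alone.

How it is judged:
At the end, for the whole second after the job is handed in: The board lies flat and at rest on the step, the middle of its front edge 28 to 52 mm beyond the step's far edge, square to it within 0.12 rad (7 degrees); the tasting jar still stands on it; the other goods are within 15 mm of where they began (x of board_front in the frame of step between 0.198 and 0.222 m and angle between the x axis of board and the x axis of step, either way round below 0.12 rad and angle between board's own z axis and vertical below 0.05 rad and z of board in the frame of step between 0.046 and 0.055 m and y of board in the frame of step between -0.2 and 0.2 m and linear speed of board below 0.01 m/s and angular speed of board below 0.05 rad/s and angle between tasting_jar's own z axis and vertical below 0.1 rad and z of tasting_jar in the frame of board between 0.008 and 0.017 m and x of tasting_jar in the frame of board between -0.075 and 0.075 m and y of tasting_jar in the frame of board between -0.095 and 0.095 m and distance of each of honey_jar, cheese_tin from where it was at the start of the episode below 0.015 m); the robot touches nothing.
It fails at once if the board is lifted off the step (8 mm) or tipped (0.15 rad) (z of board in the frame of step above 0.058 m or angle between board's own z axis and vertical above 0.15 rad).
It fails at once if the robot touches the tasting jar (over 1 N) (contact force between any of the fingers, the arm and tasting_jar above 1 N).
It fails at once if the tasting jar leaves the board or tips over (angle between tasting_jar's own z axis and vertical above 0.4 rad or z of tasting_jar in the frame of board above 0.03 m or z of tasting_jar in the frame of board below 0 m).
It fails at once if the honey jar or the tin is shifted by more than 15 mm or tipped (distance of any of honey_jar, cheese_tin from where it was at the start of the episode above 0.015 m or angle between any of honey_jar, cheese_tin's own z axis and vertical above 0.3 rad).
It also fails if it takes over 38 s, if anything falls off the work surface, if the arm or the gripper's body presses on something with over 40 N, if the wrist force passes 120 N, or if a joint passes its speed limit or range.

## Working session

There is one attempt and no reset: what is moved stays moved. The work goes in short steps, Python scripts to look and compute and a shell command to move; the robot and the scene stay as the last step left them, time stands still between calls to the robot, and variables do not carry over. Pictures are saved under pics/ and viewed, about 8 in all and at most 12, crops included, and the job is handed in when it is done.

```bash
mkdir -p pics; ls
cat > h.py <<'E'
import numpy as np,cv2
from cell import manip
def cloud(n):
    s=manip.sense(); im,d=manip.read_camera(n); m=manip.camera_model(n)
    K=np.array(m["intrinsics"]); v,u=np.indices(d.shape)
    P=np.stack([(u-K[0,2])/K[0,0]*d,(v-K[1,2])/K[1,1]*d,d],-1)
    if "rvec" in m:
        R=cv2.Rodrigues(np.array(m["rvec"],float))[0]; P=(P-np.array(m["tvec"]).ravel())@R
    else:
        T=np.array(m["tool_from_camera"]); P=P@T[:3,:3].T+T[:3,3]
        P=P@np.array(s["tcp_rot"]).T+np.array(s["eef_pos"])
    P[d==0]=np.nan
    return im,P
E
python3 - <<'E'
from h import *
s=manip.sense(); print(s["time"],s["eef_pos"],np.round(s["tcp_rot"],3),s["opening"])
for n in("scene","side"):
    im,P=cloud(n); cv2.imwrite(f"pics/{n}0.png",im); np.savez(f"pics/{n}0.npz",im=im,P=P)
E
```

```text
pics
0.0 [ 0.14405304 -0.60733488  0.23006058] [[ 0.973  0.231 -0.   ]
 [ 0.231 -0.973  0.002]
 [ 0.    -0.002 -1.   ]] 1.0015661221675107
```

View pics/scene0.png

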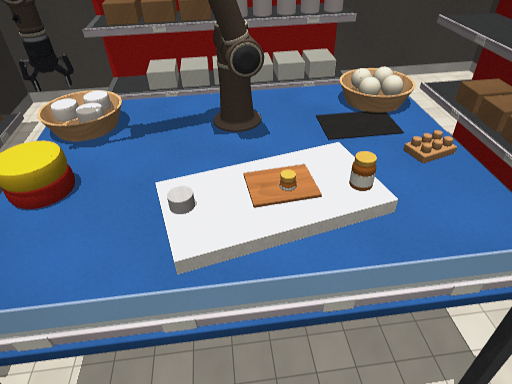

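View pics/side0.png

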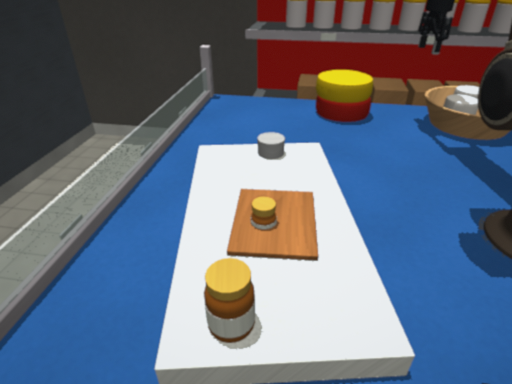

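The scene view looks back at the robot. It shows the step from (157,185) to (396,200), the board around (282,185) with the jar at (288,180), the tin at (180,200) on the -y end and the honey jar at (363,170) on the +y end. The side view agrees.

```bash
cat >> h.py <<'E'
def fitrect(Q,L,W):
    # min-area rect of xy points, returns centre, yaw of the +x axis (along L, pointing away), sizes
    (c,sz,a)=cv2.minAreaRect(Q.astype(np.float32))
    b=cv2.boxPoints((c,sz,a)); e0=b[1]-b[0]; e1=b[2]-b[1]
    l0,l1=np.linalg.norm(e0),np.linalg.norm(e1)
    ex=e0 if l0<l1 else e1   # own x is the short side for both
    if ex[0]<0: ex=-ex
    return np.array(c),np.arctan2(ex[1],ex[0]),sorted((l0,l1))
def clean(m):
    m=cv2.morphologyEx(m.astype(np.uint8),cv2.MORPH_OPEN,np.ones((3,3)))
    n,l,s,_=cv2.connectedComponentsWithStats(m); return l==1+np.argmax(s[1:,4])
def analyse(im,P):
    hsv=cv2.cvtColor(im,cv2.COLOR_BGR2HSV); H,S,V=[hsv[...,i].astype(int) for i in range(3)]
    z=P[...,2]; near=(P[...,0]>.2)&(P[...,0]<1)&(abs(P[...,1])<.6)
    st=clean(near&(abs(z-.05)<.006)&(S<50)&(V>120))
    bd=clean(near&(abs(z-.062)<.007)&(S>90)&((H<25)|(H>170)))
    r={}
    for n,m,a in(("step",st,0),("board",bd,0)):
        r[n]=fitrect(P[m][:,:2],0,0); print(n,m.sum(),"z",np.round(np.median(z[m]),4),"c",r[n][0].round(4),"yaw",round(float(r[n][1]),4),"size",np.round(r[n][2],4))
    c,y,_=r["step"]; R=np.array([[np.cos(y),-np.sin(y)],[np.sin(y),np.cos(y)]])
    cb,yb,_=r["board"]; f=cb+.08*np.array([np.cos(yb),np.sin(yb)])
    print("board c in step",((cb-c)@R).round(4),"front in step",((f-c)@R).round(4),"rel yaw",round(float(yb-y),4))
    for lo,hi in((.098,.112),(.085,.12),(.13,.17)):
        m=near&(z>lo)&(z<hi)
        n,l,s,_=cv2.connectedComponentsWithStats(m.astype(np.uint8))
        for i in range(1,n):
            if s[i,4]>25:
                q=P[l==i]; print(" top",lo,s[i,4],((q[:,:2].max(0)+q[:,:2].min(0))/2).round(4),np.ptp(q[:,:2],axis=0).round(3),q[:,2].max().round(3))
    return r
E
python3 - <<'E'
from h import *
for n in("scene","side"):
    print(n); a=np.load(f"pics/{n}0.npz"); analyse(a["im"],a["P"])
E
```

```text
scene
step 12569 z 0.0514 c [0.5542 0.0613] yaw 0.2232 size [0.3432 0.6415]
board 1896 z 0.0633 c [0.5391 0.0904] yaw 0.0872 size [0.1602 0.1992]
board c in step [-0.0083  0.0317] front in step [0.071  0.0209] rel yaw -0.136
 top 0.098 126 [ 0.4038 -0.5788] [0.119 0.042] 0.112
 top 0.098 155 [0.5576 0.1074] [0.045 0.043] 0.112
 top 0.098 95 [0.5805 0.3243] [0.047 0.064] 0.112
 top 0.098 2163 [0.9315 0.001 ] [0.005 1.066] 0.112
 top 0.085 297 [ 0.3998 -0.5788] [0.127 0.042] 0.12
 top 0.085 252 [0.5812 0.3242] [0.048 0.064] 0.12
 top 0.085 202 [0.5576 0.1074] [0.045 0.043] 0.112
 top 0.085 413 [ 0.5868 -0.2001] [0.075 0.07 ] 0.1
 top 0.085 5462 [9.292e-01 4.000e-04] [0.011 1.078] 0.12
 top 0.13 330 [ 0.3871 -0.5811] [0.146 0.038] 0.145
 top 0.13 317 [0.5702 0.3264] [0.059 0.059] 0.154
side
step 32394 z 0.0506 c [0.5544 0.0596] yaw 0.2213 size [0.339  0.6422]
board 4607 z 0.0627 c [0.5369 0.0923] yaw 0.0841 size [0.1564 0.1983]
board c in step [-0.0099  0.0357] front in step [0.0694 0.0248] rel yaw -0.1372
 top 0.098 1389 [ 0.9277 -0.1381] [0.006 0.916] 0.112
 top 0.098 190 [ 0.3876 -0.5777] [0.159 0.042] 0.112
 top 0.098 349 [0.557  0.1072] [0.043 0.046] 0.11
 top 0.098 369 [0.567  0.3383] [0.065 0.045] 0.112
 top 0.085 3477 [ 0.9297 -0.1364] [0.01  0.926] 0.12
 top 0.085 457 [ 0.3876 -0.5782] [0.159 0.043] 0.12
 top 0.085 346 [ 0.587  -0.2018] [0.07  0.073] 0.097
 top 0.085 458 [0.557  0.1072] [0.043 0.046] 0.11
 top 0.085 895 [0.5674 0.3383] [0.066 0.045] 0.12
 top 0.13 222 [ 0.3849 -0.5806] [0.144 0.038] 0.142
 top 0.13 1686 [0.5686 0.327 ] [0.059 0.06 ] 0.153
```

Both cameras agree to within 3 mm, and the sizes and heights match what was given. The board needs about +0.14 rad of turn and 140 mm of travel. I'll push with both open fingertips, with the finger line parallel to the step's edge, since the board then squares itself. First I'll check the transit path and compute the shifts.

Run:
```python
from h import *
s=manip.sense(); p=np.array(s["eef_pos"]); R=np.array(s["tcp_rot"])
c=np.array([.5543,.0605]); y=.2222; Rs=np.array([[np.cos(y),-np.sin(y)],[np.sin(y),np.cos(y)]])
t=np.r_[c+Rs@[-.135,.035],.15]
print("target",t,"tool shift mm",((t-p)@R*1000).round(1), "tool yaw",np.arctan2(R[1,0],R[0,0]))
for n in("scene","side"):
    P=np.load(f"pics/{n}0.npz")["P"].reshape(-1,3); P=P[np.isfinite(P).all(1)]
    d=t[:2]-p[:2]; k=((P[:,:2]-p[:2])@d)/(d@d); e=abs((P[:,:2]-p[:2])@[-d[1],d[0]])/np.linalg.norm(d)
    for a in np.arange(0.15,1,.1):
        m=(k>a)&(k<a+.1)&(e<.11); print(n,round(a,2),m.sum(),P[m][:,2].max().round(3) if m.any() else None)
```

```text
target [0.41490581 0.06488876 0.15      ] tool shift mm [ 418.7 -591.5   81.4] tool yaw 0.2328476027550919
scene 0.15 643 0.007
scene 0.25 661 0.007
scene 0.35 686 0.006
scene 0.45 703 0.006
scene 0.55 586 0.007
scene 0.65 455 0.054
scene 0.75 474 0.056
scene 0.85 499 0.065
scene 0.95 554 0.067
side 0.15 644 0.003
side 0.25 746 0.004
side 0.35 856 0.004
side 0.45 999 0.004
side 0.55 1178 0.003
side 0.65 1264 0.052
side 0.75 1462 0.053
side 0.85 1693 0.064
side 0.95 2130 0.065
```

```bash
python3 -m handwheel '[[[0,30,-42,0,0,0,0],[0,70,-99,0,0,0,0],[0,105,-148,0,0,0,0.011],[0,140,-197,0,0,0,0.011],[0,175,-247,0,0,0,0.011],[0,210,-296,0,0,0,0.011],[0,245,-345,0,0,0,0.011],[0,280,-394,0,0,0,0.011],[0,315,-444,0,0,0,0.011],[0,350,-493,0,0,0,0.011]]]'; python3 -m handwheel '[[[0,25,-35,10,0,0,0],[0,50,-70,30,0,0,0],[0,68,-98,60,0,0,0],[0,68,-98,85,0,0,0],[0,68,-98,85,0,0,0],[0,68,-98,85,0,0,0]]]'
python3 - <<'E'
from h import *
s=manip.sense(); p=np.array(s["eef_pos"]); R=np.array(s["tcp_rot"]); t=np.array([.4149,.0649,.045])
print(s["time"],p,"yaw",np.arctan2(R[1,0],R[0,0]),R[:,2],s["contact_force"],"shift",((t-p)@R*1000).round(1))
E
```

```text
time: 1.35
eef_pos: [0.3712, -0.0458, 0.2313]
tcp_rot: [[0.976, 0.22, 0.001], [0.22, -0.976, -0.0], [0.001, 0.001, -1.0]]
contact_force: [1.5, -1.4, -0.0]
opening: 1.003
time: 2.1
eef_pos: [0.4161, 0.0626, 0.1468]
tcp_rot: [[0.976, 0.22, 0.001], [0.22, -0.976, -0.0], [0.001, 0.0, -1.0]]
contact_force: [-0.5, -0.7, 1.0]
opening: 1.001
2.1 [0.4160906  0.06263305 0.14683086] yaw 0.2214002713721622 [ 6.21067706e-04 -5.56544519e-05 -9.99999806e-01] [-0.51672164 -0.70344751  1.03642708] shift [ -0.7  -2.5 101.8]
```

```bash
python3 -m handwheel '[[[0,-1,-1,30,0,0,0],[0,-1,-2,60,0,0,0],[0,-1,-2,80,0,0,0],[0,-1,-2,86,0,0,0],[0,-1,-2,86,0,0,0],[0,-1,-2,86,0,0,0]]]'
python3 - <<'E'
from h import *
ims=[cloud(n)[0] for n in("side","wrist")]
cv2.imwrite("pics/a1.png",np.hstack([cv2.resize(ims[0][130:290,200:420],(400,291)),cv2.resize(ims[1],(388,291))]))
E
```

```text
time: 2.85
eef_pos: [0.4156, 0.0645, 0.0615]
tcp_rot: [[0.976, 0.22, 0.003], [0.22, -0.976, 0.0], [0.003, 0.0, -1.0]]
contact_force: [-0.2, -0.5, 0.6]
opening: 0.999
```

View pics/a1.png

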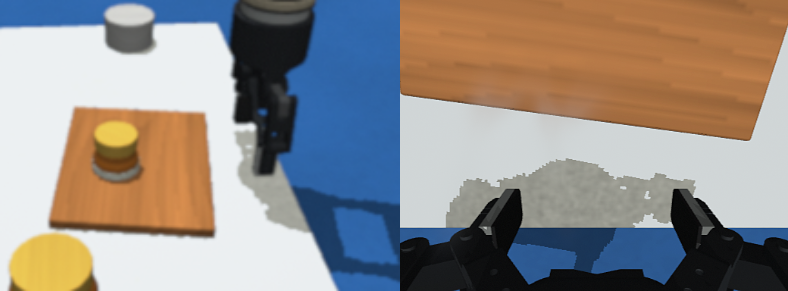

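The left half (side view) shows the fingers just behind the board's rear edge. The right half (wrist view) shows the tips at about (510,215) and (690,215), with the board edge ahead of them, clear and skewed. I'll lower in small steps to feel for the step.

```bash
python3 -m handwheel '[[[0,3,0,4,0,0,0],[0,3,0,8,0,0,0],[0,3,0,8,0,0,0]]]' | grep -E "pos|force"; for i in 1; do python3 -m handwheel '[[[0,0,0,2,0,0,0],[0,0,0,2,0,0,0]]]'| grep -E "pos|force"; done;  python3 -m handwheel '[[[0,0,0,2,0,0,0],[0,0,0,2,0,0,0]]]'| grep -E "pos|force"
```

```text
eef_pos: [0.4167, 0.0652, 0.0518]
contact_force: [0.7, 0.4, 0.4]
eef_pos: [0.417, 0.0652, 0.0501]
contact_force: [0.4, 0.1, 0.2]
eef_pos: [0.4171, 0.0652, 0.0482]
contact_force: [0.2, 0.3, -0.1]
```

No contact with the TCP at 48 mm, so the open tips do sit above the TCP. I'll keep going.

```bash
python3 -m handwheel '[[[0,0,0,3,0,0,0],[0,0,0,3,0,0,0]]]'| grep -E "pos|force";  python3 -m handwheel '[[[0,0,0,2,0,0,0],[0,0,0,2,0,0,0]]]'| grep -E "pos|force"; python3 -m handwheel '[[[0,0,0,2,0,0,0],[0,0,0,2,0,0,0]]]'| grep -E "pos|force"
```

```text
eef_pos: [0.417, 0.0652, 0.045]
contact_force: [-1.0, 0.1, -0.3]
eef_pos: [0.4171, 0.0652, 0.0431]
contact_force: [-0.0, 0.3, 0.2]
eef_pos: [0.4171, 0.0652, 0.0411]
contact_force: [-0.5, -0.5, -0.1]
```

```bash
python3 -m handwheel '[[[0,0,0,1,0,0,0],[0,4,0,1,0,0,0],[0,8,0,1,0,0,0],[0,13,0,1,0,0,0],[0,18,0,1,0,0,0],[0,24,0,1,0,0,0],[0,30,0,1,0,0,0],[0,36,0,1,0,0,0],[0,42,0,1,0,0,0],[0,48,0,1,0,0,0]]]'
python3 - <<'E'
from h import *
ims=[]
for n in("scene","side"):
    im,P=cloud(n); ims.append(im); analyse(im,P)
w=cloud("wrist")[0]
cv2.imwrite("pics/a2.png",np.hstack([cv2.resize(ims[1][130:290,200:420],(400,291)),cv2.resize(w,(388,291))]))
E
```

```text
time: 5.82
eef_pos: [0.4646, 0.0759, 0.0401]
tcp_rot: [[0.976, 0.22, 0.0], [0.22, -0.976, 0.0], [0.0, -0.0, -1.0]]
contact_force: [-1.8, -0.6, -1.6]
opening: 1.003
step 11900 z 0.0514 c [0.5539 0.0598] yaw 0.2223 size [0.3441 0.6383]
board 2028 z 0.0633 c [0.5563 0.1006] yaw 0.1709 size [0.1625 0.1989]
board c in step [0.0114 0.0393] front in step [0.0912 0.0352] rel yaw -0.0514
 top 0.098 51 [0.4526 0.133 ] [0.03  0.034] 0.111
 top 0.098 121 [ 0.4035 -0.5788] [0.121 0.041] 0.112
 top 0.098 64 [0.4768 0.0223] [0.031 0.041] 0.112
 top 0.098 106 [0.5796 0.3245] [0.048 0.065] 0.112
 top 0.098 158 [0.5743 0.1186] [0.046 0.043] 0.112
 top 0.098 2178 [9.318e-01 2.000e-04] [0.006 1.067] 0.112
 top 0.085 92 [0.456  0.1294] [0.037 0.041] 0.119
 top 0.085 296 [ 0.4009 -0.5788] [0.126 0.041] 0.12
 top 0.085 123 [0.4753 0.0284] [0.034 0.053] 0.12
 top 0.085 248 [0.5807 0.3245] [0.05  0.065] 0.12
 top 0.085 203 [0.5743 0.1186] [0.046 0.043] 0.112
 top 0.085 410 [ 0.5861 -0.1998] [0.073 0.07 ] 0.1
 top 0.085 5461 [ 9.296e-01 -2.000e-04] [0.01  1.077] 0.12
 top 0.13 393 [0.4662 0.0766] [0.054 0.142
[... 394 characters left out ...]
7 [ 0.3418 -0.5774] [0.069 0.042] 0.112
 top 0.098 365 [0.5743 0.1204] [0.043 0.044] 0.11
 top 0.098 143 [0.4549 0.1306] [0.035 0.041] 0.112
 top 0.098 366 [0.567  0.3391] [0.065 0.044] 0.112
 top 0.085 3463 [ 0.9299 -0.1363] [0.01  0.925] 0.12
 top 0.085 190 [ 0.3429 -0.578 ] [0.071 0.044] 0.12
 top 0.085 352 [ 0.5868 -0.2017] [0.069 0.075] 0.098
 top 0.085 30 [0.4849 0.0383] [0.009 0.027] 0.118
 top 0.085 478 [0.5743 0.1204] [0.043 0.044] 0.11
 top 0.085 220 [0.4561 0.1306] [0.037 0.041] 0.12
 top 0.085 893 [0.5671 0.3391] [0.065 0.044] 0.12
 top 0.13 43 [ 0.3334 -0.5836] [0.041 0.032] 0.141
 top 0.13 627 [0.4636 0.1055] [0.05  0.084] 0.17
 top 0.13 1685 [0.5684 0.3266] [0.059 0.06 ] 0.152
```

View pics/a2.png

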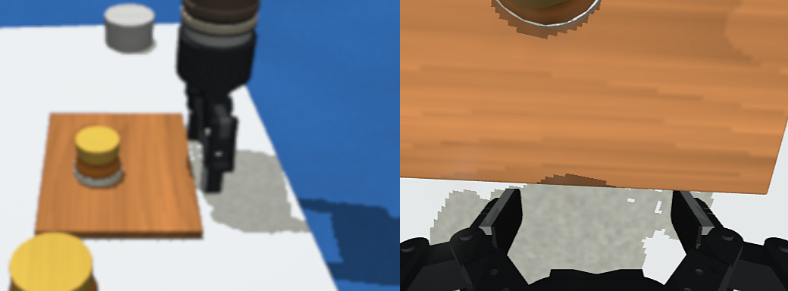

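The board is turning square as intended (relative yaw -0.137 → -0.05), and the jar is riding upright, well ahead of the fingers. I'll continue the push.

```bash
python3 -m handwheel '[[[0,4,0,0,0,0,0],[0,9,0,0,0,0,0],[0,15,0,0,0,0,0],[0,21,0,0,0,0,0],[0,27,0,0,0,0,0],[0,33,0,0,0,0,0],[0,39,0,0,0,0,0],[0,45,0,0,0,0,0],[0,50,0,0,0,0,0],[0,54,0,0,0,0,0]]]'
python3 - <<'E' | grep -E "step|board|15[0-9] |0.098 36"
from h import *
for n in("scene","side"):
    analyse(*cloud(n))
E
```

```text
time: 7.22
eef_pos: [0.5172, 0.0878, 0.0402]
tcp_rot: [[0.975, 0.22, 0.0], [0.22, -0.975, 0.0], [0.0, 0.0, -1.0]]
contact_force: [-1.9, -0.5, 0.3]
opening: 1.0
step 11105 z 0.0514 c [0.5551 0.0605] yaw 0.2156 size [0.3448 0.6392]
board 2255 z 0.0632 c [0.6056 0.1161] yaw 0.217 size [0.1611 0.1995]
board c in step [0.0612 0.0435] front in step [0.1412 0.0436] rel yaw 0.0014
 top 0.13 323 [ 0.3869 -0.5808] [0.155 0.038] 0.145
step 29850 z 0.0506 c [0.554  0.0609] yaw 0.221 size [0.3392 0.6408]
board 4759 z 0.0627 c [0.6026 0.1175] yaw 0.2187 size [0.1588 0.1984]
board c in step [0.0598 0.0445] front in step [0.1398 0.0443] rel yaw -0.0023
 top 0.098 189 [ 0.3865 -0.5785] [0.155 0.043] 0.112
 top 0.085 467 [ 0.3879 -0.5774] [0.158 0.045] 0.12
 top 0.13 597 [0.5152 0.1137] [0.048 0.09 ] 0.17
```

Square now, with the front at about 140.5 mm. It needs roughly 69 mm more, so I'll push 60 and then measure.

```bash
python3 -m handwheel '[[[0,5,0,0,0,0,0],[0,12,0,0,0,0,0],[0,19,0,0,0,0,0],[0,26,0,0,0,0,0],[0,33,0,0,0,0,0],[0,40,0,0,0,0,0],[0,47,0,0,0,0,0],[0,53,0,0,0,0,0],[0,58,0,0,0,0,0],[0,60,0,0,0,0,0]]]'
python3 - <<'E' | grep -E "step|board|15[0-9] |0.098 36"
from h import *
for n in("scene","side"):
    im,P=cloud(n); analyse(im,P)
    np.savez(f"pics/{n}3.npz",im=im,P=P)
E
```

```text
time: 8.57
eef_pos: [0.5757, 0.1009, 0.0403]
tcp_rot: [[0.975, 0.22, 0.0], [0.22, -0.975, -0.0], [0.0, 0.0, -1.0]]
contact_force: [-3.3, -2.4, 3.6]
opening: 1.001
step 7687 z 0.0514 c [ 0.5813 -0.0612] yaw 0.2175 size [0.3433 0.39  ]
board 2572 z 0.0632 c [0.6627 0.1293] yaw 0.2201 size [0.1633 0.1994]
board c in step [0.1207 0.1684] front in step [0.2007 0.1686] rel yaw 0.0026
 top 0.098 2152 [ 9.319e-01 -2.000e-04] [0.006 1.066] 0.112
step 29287 z 0.0506 c [0.5546 0.0605] yaw 0.2225 size [0.3397 0.6405]
board 4761 z 0.0627 c [0.6617 0.1306] yaw 0.2332 size [0.158  0.1996]
board c in step [0.12   0.0447] front in step [0.2    0.0456] rel yaw 0.0107
 top 0.098 367 [0.5668 0.3391] [0.064 0.044] 0.112
 top 0.085 150 [0.5624 0.1591] [0.029 0.033] 0.119
```

The front is now at about 200.5 mm in both views, and it agrees with TCP plus 11 mm of pad half-width. I'll push 9.5 mm more, then back off and lift.

```bash
python3 -m handwheel '[[[0,3,0,0,0,0,0],[0,6,0,0,0,0,0],[0,8.5,0,0,0,0,0],[0,9.5,0,0,0,0,0],[0,9.5,0,0,0,0,0],[0,4,0,0,0,0,0],[0,-10,0,0,0,0,0],[0,-30,0,0,0,0,0],[0,-45,0,-5,0,0,0],[0,-60,0,-20,0,0,0]]]' | grep -E "time|pos|force"; python3 -m handwheel '[[[0,-15,0,-40,0,0,0],[0,-40,0,-80,0,0,0],[0,-60,0,-120,0,0,0],[0,-60,0,-120,0,0,0]]]' | grep -E "time|pos|force"
python3 - <<'E'
from h import *
ims=[]
for n in("scene","side"):
    im,P=cloud(n); print(n); ims.append(im); r=analyse(im,P)
    c=np.array([.5543,.0605]); y=.222; R=np.array([[np.cos(y),-np.sin(y)],[np.sin(y),np.cos(y)]])
    print("front vs first step fit",((r["board"][0]-c)@R+[.08*np.cos(r["board"][1]-y),0]).round(4))
cv2.imwrite("pics/a4.png",np.hstack([cv2.resize(i,(400,300)) for i in ims]))
E
```

```text
time: 9.93
eef_pos: [0.5151, 0.0874, 0.0601]
contact_force: [-0.1, 0.3, 0.4]
time: 10.42
eef_pos: [0.4598, 0.0745, 0.184]
contact_force: [0.5, 0.3, 0.2]
scene
step 12523 z 0.0514 c [0.5534 0.0601] yaw 0.2199 size [0.3453 0.6388]
board 2612 z 0.0631 c [0.6718 0.1315] yaw 0.2224 size [0.1609 0.2008]
board c in step [0.1311 0.0439] front in step [0.2111 0.0441] rel yaw 0.0025
 top 0.098 127 [ 0.4069 -0.5792] [0.12  0.042] 0.112
 top 0.098 98 [0.5792 0.3242] [0.049 0.064] 0.112
 top 0.098 194 [0.6891 0.1505] [0.046 0.045] 0.111
 top 0.098 2171 [ 0.9313 -0.0013] [0.006 1.065] 0.112
 top 0.085 301 [ 0.4025 -0.5792] [0.128 0.042] 0.12
 top 0.085 244 [0.5798 0.3237] [0.05  0.065] 0.12
 top 0.085 412 [ 0.5873 -0.1999] [0.074 0.07 ] 0.1
 top 0.085 247 [0.6891 0.1505] [0.046 0.045] 0.111
 top 0.085 5483 [9.296e-01 5.000e-04] [0.01  1.079] 0.12
 top 0.13 329 [ 0.3854 -0.58  ] [0.153 0.04 ] 0.145
 top 0.13 315 [0.5695 0.3262] [0.059 0.059] 0.155
front vs first step fit [0.2103 0.0434]
side
step 33687 z 0.0507 c [0.554  0.0603] yaw 0.2206 size [0.3399 0.64  ]
board 4814 z 0.0627 c [0.6706 0.1331] yaw 0.2247 size [0.1573 0.1985]
board c in step [0.1297 0.0455] front in step [0.2097 0.0458] rel yaw 0.0041
 top 0.098 1380 [ 0.9279 -0.1389] [0.005 0.917] 0.112
 top 0.098 59 [ 0.336  -0.5799] [0.053 0.036] 0.112
 top 0.098 385 [0.6887 0.1511] [0.044 0.045] 0.11
 top 0.098 375 [0.5669 0.3387] [0.065 0.044] 0.112
 top 0.085 3483 [ 0.9294 -0.1354] [0.01  0.928] 0.12
 top 0.085 161 [ 0.3485 -0.5786] [0.078 0.04 ] 0.12
 top 0.085 345 [ 0.5868 -0.2012] [0.069 0.075] 0.098
 top 0.085 501 [0.6883 0.1511] [0.045 0.045] 0.11
 top 0.085 895 [0.5674 0.3387] [0.066 0.044] 0.12
 top 0.13 54 [ 0.3338 -0.5838] [0.043 0.031] 0.141
 top 0.13 1692 [0.5685 0.3263] [0.059 0.06 ] 0.153
front vs first step fit [0.2094 0.0452]
```

View pics/a4.png

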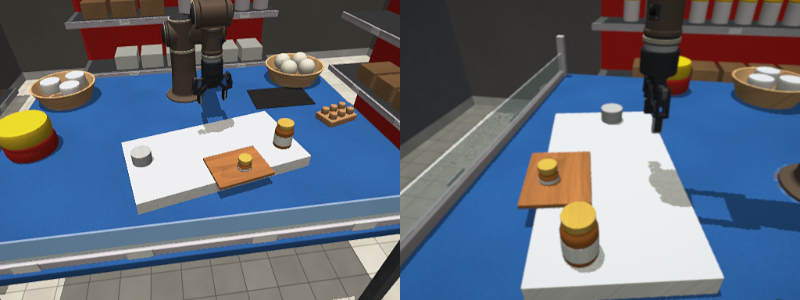

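Both views show the board square and overhanging the far edge, around (240,167) on the left and (555,180) on the right. The jar stands on it, the honey jar and tin are in place, and the gripper is clear. The front is at 0.210 m, so I'll hand in.

```bash
python3 -c "
from cell import manip
print(manip.sign_off())"
```

```text
the job is handed in; nothing more can be done
None
```

I slid the board across the step with both open fingertips, keeping the finger line parallel to the step's edge so the board squared itself. I then backed the gripper off, lifted it clear and handed the job in at about 10.5 s.

The last checks, taken from the scene and side cameras after the gripper had let go:

| Check | Measured | Allowed |
|---|---|---|
| Overhang past the far edge | 39–41 mm | 28–52 mm |
| Turn against the step's edge | 0.003–0.004 rad | below 0.12 rad |
| Board's sideways position on the step | about +44 mm | ±200 mm |

- **Board:** it measured at its normal height on the step, so it lies flat.
- **Tasting jar:** it is still standing on the board, at the same height as at the start.
- **Honey jar and tin:** both are within about 1 mm of their starting positions.
- **Contact force:** it was only about 2–5 N in the readings taken during the push. These came only at the end of each move, so brief peaks in between were not seen.

No final check failed. The cameras differed by at most 3 mm. During the push, one scene-camera fit of the step was wrong because the arm blocked the view, so I used the starting fit instead.

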